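# Clear the print stage and dock the waste tray

### The arm

A 6-joint arm with a two-finger parallel gripper is mounted at the origin on the work surface. World frame = base frame: x ahead of the robot, y to its left, z up, the work surface at z = 0. Lengths are in m, angles in rad, forces in N, time in s.
With the tool pointing down it reaches from about 0.35 to 0.975 m from the base axis. Payload 4.9 kg.
Tool frame: the origin (TCP) lies on the centre line of the jaws, within the pads' length; the fingertips stand 19 mm ahead of it and the grasp point (between the pads) is the TCP; z points along the fingers, y is the line along which they close (so a half turn about z gives the same grasp; the last joint's range is limited). The gripper opens to 85 mm and grips with 20 to 120 N. Pads are 22 mm wide; open, the fingers measure 114 mm over their backs; the gripper's body (76 mm by 85 mm) begins 54 mm behind the grasp point. The pads swing forward as they close: fully open they stand 13 mm farther back than shut.
Start: joints at [-1.382, 0.053, 1.613, -0, 1.476, -0.119], TCP at [0.189, -0.596, 0.25] pointing down, gripper open.
Joint ranges: [-3.01, 3.01], [-1.01, 2.22], [0.06, 2.58], [-1.02, 4.17], [0.09, 2.62], [-3.14, 3.14]. Speed limits (rad/s): [2.57, 2.57, 3.14, 3.14, 3.14, 3.14].

### API

Orientations are given as a unit quaternion [w, x, y, z].
In Python, from plant import state, grab_frame, ticket, spotter gives the robot as it stands.
- The arm moves only by the tool apply_moves, never from a script. Its argument "series" is a list of rows, each an object of numbers: "jaw": the closure, from 0 (fully open) to 1 (shut); "dx", "dy", "dz": the shift along the tool's x, y, z in mm; "turn": the turn about the tool's z in rad. A call has 1 to 5 rows; each row is the pose to reach, as a shift and turn from the pose commanded when the call began, along the tool's axes at that moment; what a row does not reach only later rows make up. A row lasts 1/12 s, in which the tool goes at most 41.7 mm and 7.16 degrees, less where a joint would pass 70% of its speed; a pose out of reach is approached as far as the arm can. A call with a gripper value outside its range is refused whole. The fingers move at their own pace and stop on an object; the grip force is fixed at half the most. Time passes only in rows, so rows that repeat a pose let the fingers close. It gives the time, the measured TCP pose, the force, the opening and the grip force at its end, in the units of the state.
- state(): the state, without advancing time (a new reading comes with each control period).
- grab_frame(name): name is "side" or "top"; returns a dict with "pixels" (420x560x3 uint8, red, green, blue), "mtx" (3x3 intrinsics, pixels), "dist_coeffs" ([k1, k2, p1, p2, k3] as OpenCV has them; the pictures are not rectified), "camera_from_world" (4x4, takes a point from world to camera coordinates). Camera axes: x right, y down, z forward; pixel columns grow to the right and rows downward; lengths in m; the calibration is good to about 2 mm. A picture is of the moment at which its call begins. There is no depth.
- ticket.job_done(): hands the job in; it is judged then, once.
Trained networks look in a picture, given as the dict that the camera call returned (one of the last four; its "shot" number tells which), for a name from the list of things; names that differ only in an ending like _2 or _b are one class to them, and where a whole thing is asked for, a point or a joint stands for the part that bears it (a point fixed in the world has none). Each returns a list of dicts, best first, with "conf" (0 to 1); they miss things now and then, are a little off and sometimes report something else, mostly with a low value. They report only what shows in the picture. A call takes as long as a camera call. They do not tell look-alikes from the thing itself.
- spotter.outline_of(picture, target): "region" (420x560 bool, what is visible of it) and "extent" ([left, top, right, bottom] in pixels, round what is visible of it).
The state is a dict: "time": time; "joint_pos": joint angles; "joint_vel": joint speeds; "joint_efforts": joint torques, N m; "tool_pos": TCP position; "tool_rot": TCP orientation; "contact_force": force on the tool from outside, world axes, zero at the start; "ft_torque": the same for the moment, N m; "gripper_width": opening from 0.0 (shut) to 1.0 (fully open); "grasp_force": force on a finger pad.
Only numpy, scipy, OpenCV 4.12 (cv2) and the standard library are available. Lean on these libraries where they do the work, as an engineer would, in place of code of your own. Each camera call takes 0.05 s, during which the arm holds its last target. There are 200 camera calls.

### The job

With the scraper block, sweep all four loose chips off the print stage into the waste tray under its edge, never touching the chips with the gripper and leaving the finished print standing on the stage where it is. Then stand the scraper upright on the bench and slide the loaded tray along the bench by its handle, without lifting it, fully home into the slotted bay. Do not shift or knock over anything else.

Things in the scene. Friction and masses are not known exactly. Their poses are not given: they have to be found in the camera images.
- stage: Print stage, fixed to the bench: a dark steel plate 150 (x) x 200 (y) x 8 mm whose bare top is 60 mm above the bench, on an aluminium foot 100 x 150 mm set in 25 mm all round. Origin: centre of its underside, on the bench. The tray stands under its +x edge (75 mm from the origin).
- tray: Loose open aluminium waste tray, 100 (x) x 200 (y) x 45 mm high, walls and floor 4 mm, about 0.4 kg, on the bench, its -x wall 9 mm under the stage's +x edge. Origin: centre of its underside. Its +y end carries an upright black handle fin 14 mm thick (x), 44 mm long (y from 101 to 145 mm), from 10 to 105 mm above the bench; see tray_handle.
- tray_handle (a point): Grip point of the tray's handle fin: 123 mm along the tray's +y from its origin, 85 mm above its underside. Pinch it from above across its 14 mm thickness (tray x).
- bay: Fixed slotted aluminium bay for the tray, past the tray's -y end. Origin: slot centre, on the bench (its floor). Slot 110 mm wide (x); side walls 60 mm high, 8 mm thick, lips 17 mm inward at 55-60 mm height; stop face at y = -102 mm; open mouth at +102 mm, flared lead-ins to +127 mm. A tray fully home has its origin within a few mm of the bay's, the same yaw, handle outside.
- scraper: Loose grey scraper block, standing upright on its straight blade edge: block 20 (x) x 60 (y) mm up to 35 mm, above it a grip fin 16 mm thick (x), 46 mm long (y), up to 105 mm high; 0.18 kg. Origin: centre of its underside. It stands on the bench; which of three spots varies. Grip the fin across x, about 80 mm above the underside.
- chip1: Loose white printed chip on the stage, 26 x 20 x 10 mm block. Origin: centre of its underside.
- chip2: Loose white printed chip on the stage, 22 x 22 x 12 mm block. Origin: centre of its underside.
- chip3: Loose white printed chip on the stage, ragged L about 26 x 20 x 10 mm. Origin: centre of its underside.
- chip4: Loose white printed chip on the stage, disc 24 mm across, 11 mm high. Origin: centre of its underside.
- finished_print: The finished print: a white lattice cylinder 36 mm across, 42 mm high, standing loose on the stage among the chips. Origin: centre of its underside. It has to stay where it is.
- jar: Bystander: closed jar 58 mm across, 85 mm high, on the bench. Origin: centre of its underside.
- cup: Bystander: white cup 64 mm across, 80 mm high, on the bench. Origin: centre of its underside.
- cartridge1: Bystander: clear cartridge with blue cap lying on the bench beyond the tray, 135 mm long along its y, 30 mm high. Origin: under its middle.
- cartridge2: Bystander: another such cartridge lying on the bench to the left.
- sample_block: Bystander: wooden block 60 x 90 x 30 mm on the bench to the left of the stage. Origin: centre of its underside.
- bottle: Bystander: white bottle 60 mm across, 140 mm high, to the right of the bay. Origin: centre of its underside.
Things that resemble listed ones, but are neither listed nor needed, are in the scene too. Several things have the shape of the scraper; the one meant has the colours described above.

How it is judged:
By the outcome, as a careful person would: the job done as asked, in the order asked, and still so for the second after the job is handed in, with the robot touching nothing.
It also fails if it takes over 72 s, if anything falls off the work surface, if the arm or the gripper's body presses on something with over 40 N, if the wrist force passes 120 N, or if a joint passes its speed limit or range.

## Working session

There is one attempt and no reset: what is moved stays moved. The work goes in short steps, Python scripts to look and compute and a tool call to move; the robot and the scene stay as the last step left them, time stands still between calls to the robot, and variables do not carry over. Pictures are saved under pics/ and viewed, at most 10 in all, crops included, and the job is handed in when it is done.

Besides the shell and the picture viewer there is one more tool, called after "Call:" by a JSON object that holds its "api" and its "payload", one argument or row to a line. apply_moves: Moves the arm, as the interface text tells. Its arguments: {"type":"object","properties":{"series":{"type":"array","items":{"type":"object","properties":{"jaw":{"type":"number"},"dx":{"type":"number"},"dy":{"type":"number"},"dz":{"type":"number"},"turn":{"type":"number"}}}}},"required":["series"]}

```bash
mkdir -p pics; cat > h.py <<'E'
import numpy as np, cv2
from plant import state, grab_frame, ticket, spotter
def px2plane(f,uv,z):
    uv=np.atleast_2d(np.array(uv,float)); M=np.array(f["camera_from_world"]);R=M[:3,:3];t=M[:3,3]
    n=cv2.undistortPoints(uv[:,None],np.array(f["mtx"]),np.array(f["dist_coeffs"]))[:,0]
    d=np.c_[n,np.ones(len(n))]@R; c=-R.T@t
    return c+d*((z-c[2])/d[:,2])[:,None]
def proj(f,P):
    M=np.array(f["camera_from_world"]);r=cv2.Rodrigues(M[:3,:3])[0]
    return cv2.projectPoints(np.atleast_2d(np.array(P,float)),r,M[:3,3],np.array(f["mtx"]),np.array(f["dist_coeffs"]))[0][:,0]
def save(f,n,crop=None,s=1):
    im=f["pixels"][:,:,::-1]
    if crop: im=im[crop[1]:crop[3],crop[0]:crop[2]]
    cv2.imwrite("pics/"+n,cv2.resize(im,None,fx=s,fy=s,interpolation=cv2.INTER_CUBIC))
E
python3 - <<'E'
from h import *
a=grab_frame("top");b=grab_frame("side")
save(a,"top0.png",None,1.4);save(b,"side0.png",None,1.4)
for f,n in((a,"top"),(b,"side")):
    M=np.array(f["camera_from_world"]);print(n,"cam",(-M[:3,:3].T@M[:3,3]).round(3))
    for t in "stage tray tray_handle bay scraper chip1 chip2 chip3 chip4 finished_print jar cup cartridge1 sample_block bottle".split():
        print(t,[(round(r["conf"],2),[int(v) for v in r["extent"]]) for r in spotter.outline_of(f,t)[:4]])
s=state();print({k:np.round(v,3) for k,v in s.items()})
E
```

```text
top cam [ 0.386 -0.011  1.037]
stage [(0.87, [221, 197, 300, 257])]
tray [(0.62, [156, 251, 184, 274]), (0.57, [197, 162, 298, 197])]
tray_handle [(0.6, [202, 166, 299, 200])]
bay [(0.95, [302, 150, 401, 210])]
scraper [(0.89, [412, 254, 439, 277]), (0.78, [447, 300, 483, 312]), (0.62, [406, 296, 444, 309]), (0.58, [159, 192, 200, 219])]
chip1 [(0.62, [281, 205, 289, 215]), (0.52, [286, 239, 290, 247]), (0.49, [253, 238, 261, 247]), (0.43, [238, 203, 249, 212])]
chip2 [(0.62, [281, 205, 289, 215]), (0.52, [286, 239, 290, 247]), (0.49, [253, 238, 261, 247]), (0.43, [238, 203, 249, 212])]
chip3 [(0.62, [281, 205, 289, 215]), (0.52, [286, 239, 290, 247]), (0.49, [253, 238, 261, 247]), (0.43, [238, 203, 249, 212])]
chip4 [(0.62, [281, 205, 289, 215]), (0.52, [286, 239, 290, 247]), (0.49, [253, 238, 261, 247]), (0.43, [238, 203, 249, 212])]
finished_print [(0.78, [225, 233, 242, 250])]
jar [(0.8, [155, 251, 189, 275])]
cup [(0.97, [356, 255, 392, 284])]
cartridge1 [(0.79, [241, 104, 289, 127]), (0.59, [105, 162, 144, 199])]
sample_block [(0.78, [162, 194, 199, 222])]
bottle [(0.64, [160, 
[... 643 characters left out ...]
ck [(0.64, [266, 173, 281, 189]), (0.16, [282, 158, 301, 174])]
bottle [(0.96, [287, 284, 314, 324]), (0.51, [256, 212, 263, 214]), (0.25, [234, 269, 262, 303])]
{'time': np.float64(1.6), 'joint_pos': array([-1.382,  0.053,  1.613, -0.   ,  1.476, -0.119]), 'joint_vel': array([-0.   , -0.002, -0.001, -0.   , -0.001,  0.002]), 'joint_efforts': array([-2.0000e-03, -3.9367e+01, -3.7045e+01, -0.0000e+00,  1.0000e-03,
        0.0000e+00]), 'tool_pos': array([ 0.189, -0.596,  0.25 ]), 'tool_rot': array([-0.   ,  0.988,  0.153, -0.   ]), 'contact_force': array([ 0.65 , -0.484,  0.64 ]), 'ft_torque': array([-0.006,  0.031, -0.017]), 'grasp_force': np.float64(0.0), 'gripper_width': np.float64(0.998)}
```

View images.

View pics/top0.png

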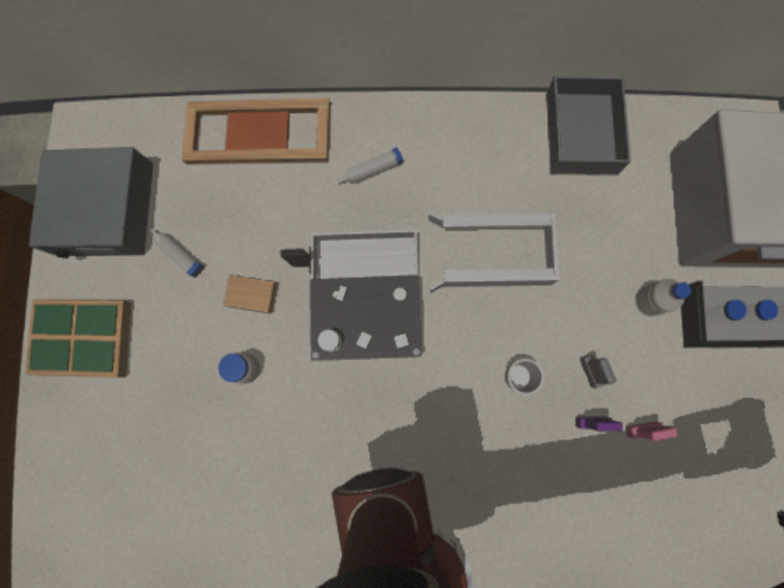

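View pics/side0.png

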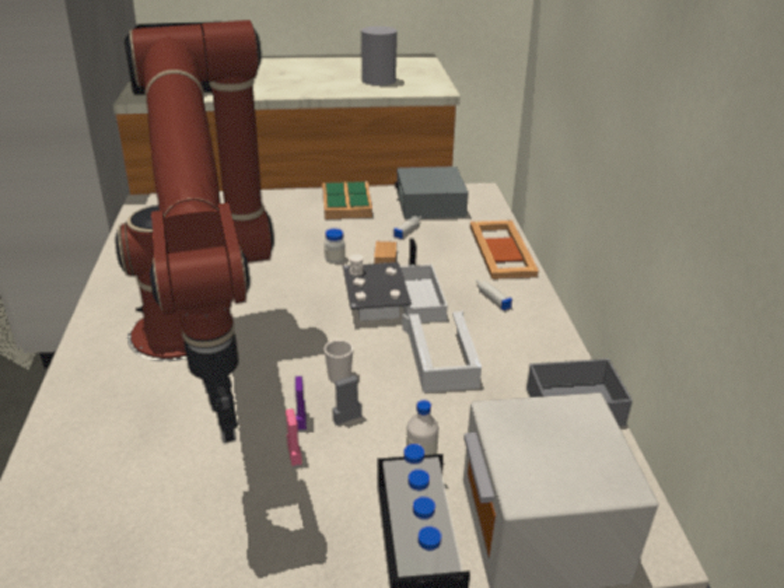

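```bash
cat > fit.py <<'E'
from h import *
import pickle
from scipy.optimize import minimize
def box(x0,x1,y0,y1,z0,z1): return np.array([[x,y,z] for x in(x0,x1) for y in(y0,y1) for z in(z0,z1)])/1000
MOD=dict(scraper=[box(-10,10,-30,30,0,35),box(-8,8,-23,23,35,105)],
 stage=[box(-75,75,-100,100,52,60),box(-50,50,-75,75,0,52)],
 tray=[box(-50,50,-100,100,0,45),box(-7,7,101,145,10,105)],
 bay=[box(-63,-55,-110,102,0,60),box(55,63,-110,102,0,60),box(-55,-38,-102,102,55,60),box(38,55,-102,102,55,60),box(-63,63,-110,-102,0,60)])
S=4
def place(P,p):
    c,s=np.cos(p[2]),np.sin(p[2]); return P@np.array([[c,s,0],[-s,c,0],[0,0,1]])+[p[0],p[1],0]
def sil(f,name,p):
    m=np.zeros((420*S,560*S),np.uint8)
    for P in MOD[name]:
        uv=(proj(f,place(P,p))+.5)*S*16-8
        cv2.fillConvexPoly(m,cv2.convexHull(uv.round().astype(np.int32)),255,cv2.LINE_AA,4)
    return cv2.resize(m,(560,420),interpolation=cv2.INTER_AREA)/255.
def fit(views,name,p0,occ=None):
    def cost(p):
        c=0
        for i,(f,r) in enumerate(views):
            m=sil(f,name,p)
            if occ: m=m*(1-occ[i])
            c+=np.abs(m-r).sum()/r.sum()
        return c/len(views)
    best=None
    for dy in(-.4,0,.4) if name=="scraper" else (0,):
        q=np.array(p0,float)+[0,0,dy]
        r=minimize(cost,q,method="Nelder-Mead",options=dict(initial_simplex=q+np.array([[0,0,0],[.015,0,0],[0,.015,0],[0,0,.15]]),maxiter=90,xatol=2e-4,fatol=1e-3))
        if best is None or r.fun<best.fun: best=r
    return best.x,best.fun
def region(f,target,ext):
    L=spotter.outline_of(f,target); c=np.array(ext,float)
    L=[(np.abs(np.array(r["extent"])-c).sum(),r) for r in L]
    return min(L,key=lambda t:t[0])[1]["region"].astype(float)
E
cat > m1.py <<'E'
from fit import *
a=grab_frame("top");b=grab_frame("side")
R={}
for n,ea,eb in(("scraper",[412,254,439,277],[236,269,258,302]),("stage",[221,197,300,257],[244,188,294,231]),("tray",[197,162,298,197],[285,167,320,233]),("bay",[302,150,401,210],None)):
    R[n]=[(a,region(a,n,ea))]
    if eb: R[n].append((b,region(b,n,eb)))
out={}
for n,z in(("scraper",.05),("stage",.06),("tray",.04),("bay",.03)):
    e=np.argwhere(R[n][0][1]>0); c=(e.min(0)+e.max(0))[::-1]/2
    p0=[*px2plane(a,c,z)[0,:2],0]
    occ=[sil(f,"stage",out["stage"]) for f,_ in R[n]] if n=="tray" else None
    p,v=fit(R[n],n,p0,occ); out[n]=p
    print(n,p0[:2],p.round(4),round(v,3),[round(fit([w],n,p,[occ[i]] if occ else None)[0][k],4) for i,w in enumerate(R[n]) for k in range(3)])
pr=spotter.outline_of(a,"finished_print")[0]
def cen(r): return np.argwhere(r["region"])[:,::-1].mean(0)
print("print",px2plane(a,cen(pr),.081)[0].round(4))
for r in spotter.outline_of(a,"chip1"): print("chip",round(r["conf"],2),r["extent"],px2plane(a,cen(r),.066)[0].round(4))
pickle.dump((a,b,out),open("m1.pkl","wb"))
def ov(f,names,crop,s):
    im=cv2.resize(f["pixels"][crop[1]:crop[3],crop[0]:crop[2],::-1],None,fx=s,fy=s,interpolation=cv2.INTER_CUBIC)
    for n in names:
        for P in MOD[n]:
            uv=((proj(f,place(P,out[n]))-crop[:2]+.5)*s).astype(np.int32)
            for i in range(8):
                for j in range(i):
                    if bin(i^j).count("1")==1: cv2.line(im,tuple(map(int,uv[i])),tuple(map(int,uv[j])),(0,0,255),1)
    return im
cv2.imwrite("pics/a.png",ov(a,["stage","tray","bay"],(190,145,410,265),3.6))
l=ov(a,["scraper"],(400,245,490,320),4);r=ov(b,["scraper"],(195,260,285,335),4)
cv2.imwrite("pics/b.png",np.hstack([l,r]))
E
python3 m1.py
```

```text
scraper [np.float64(0.39771855277150103), np.float64(-0.34040593146423986)] [ 0.3959 -0.3395  1.9052] 0.145 [np.float64(0.3977), np.float64(-0.3415), np.float64(1.9871), np.float64(0.3952), np.float64(-0.3399), np.float64(1.9692)]
stage [np.float64(0.4911151535753998), np.float64(0.08277470006360299)] [0.4917 0.0826 0.0399] 0.202 [np.float64(0.4931), np.float64(0.0836), np.float64(0.0494), np.float64(0.4903), np.float64(0.0763), np.float64(0.0543)]
tray [np.float64(0.6142041051700556), np.float64(0.1175470140389667)] [0.6072 0.0893 0.0371] 0.105 [np.float64(0.6084), np.float64(0.0891), np.float64(0.0403), np.float64(0.6048), np.float64(0.0903), np.float64(0.0208)]
bay [np.float64(0.6227171381122921), np.float64(-0.1576487347411442)] [ 0.6252 -0.1619  0.0354] 0.22 [np.float64(0.6252), np.float64(-0.1619), np.float64(0.0358)]
print [0.4476 0.1431 0.081 ]
chip 0.64 [237.8, 205.9, 248.9, 212.2] [0.5356 0.1288 0.066 ]
chip 0.57 [279.7, 208.5, 291.8, 213.9] [0.5347 0.0191 0.066 ]
```

View pics/a.png

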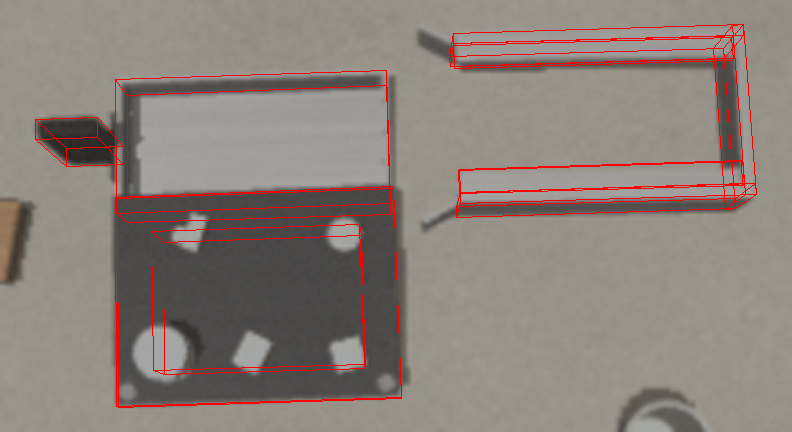

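View pics/b.png

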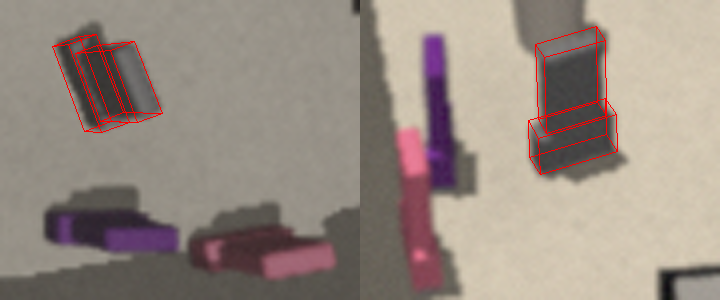

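Crop shows three scraper-shaped things (top, raw px): grey (427,264), purple (428,302), pink (466,308). The grey one is meant, since it alone has the stated colour. Fits agree across both views and the sizes overlay well.

Call:
{"api": "apply_moves", "payload": {
  "series": [
    {"dx":35,"dy":-23,"turn":-0.09,"jaw":0.45},
    {"dx":70,"dy":-46,"turn":-0.09,"jaw":0.45},
    {"dx":104,"dy":-69,"turn":-0.09,"jaw":0.45},
    {"dx":138,"dy":-91,"turn":-0.09,"jaw":0.45},
    {"dx":172,"dy":-114,"turn":-0.09,"jaw":0.45}
  ]
}}

```text
invalid input at $.series[0]: expected keys jaw, dx, dy, dz, turn
```

```bash
cat >> h.py <<'E'
def go(target,theta):
    s=state();w,x,y,z=s["tool_rot"];R=np.array([[1-2*(y*y+z*z),2*(x*y-w*z)],[2*(x*y+w*z),1-2*(x*x+z*z)]])
    xt=R[:,0];th=np.arctan2(xt[1],xt[0]);yt=np.array([xt[1],-xt[0]])
    d=np.array(target)-s["tool_pos"]
    print("t",round(float(s["time"]),2),"pos",np.round(s["tool_pos"],4),"th",round(th,4),"F",np.round(s["contact_force"],1),"w",round(float(s["gripper_width"]),3))
    print(" dx %.1f dy %.1f dz %.1f turn %.3f"%(1e3*d[:2]@xt,1e3*d[:2]@yt,-1e3*d[2],-(theta-th)))
E
python3 - <<'E'
from h import *
import pickle
a,b,o=pickle.load(open("m1.pkl","rb"))
go((.396,-.340,.25),.40)
print("cup",px2plane(a,[374,269.5],.04)[0])
im=a["pixels"].min(2);m=(im>130).astype(np.uint8);n,l,st,c=cv2.connectedComponentsWithStats(m)
for i in range(1,n):
    x,y=c[i]
    if 222<x<300 and 198<y<256 and st[i][4]>8: print(c[i].round(1),st[i][4],px2plane(a,c[i],.066)[0].round(4))
E
```

```text
t 2.15 pos [ 0.1893 -0.5956  0.2503] th 0.3078 F [ 0.6 -0.1 -0.3] w 1.001
 dx 274.4 dy -181.0 dz 0.3 turn -0.092
cup [ 0.38534059 -0.20732785  0.04      ]
[275.3 252.8] 122887 [0.4258 0.0438 0.066 ]
[242.3 209.1] 53 [0.5362 0.1296 0.066 ]
[285.2 209.6] 59 [0.5354 0.0201 0.066 ]
[234.  242.6] 169 [0.4504 0.1485 0.066 ]
[259.5 242.5] 70 [0.4513 0.084  0.066 ]
[286.3 243.1] 65 [0.4503 0.0165 0.066 ]
```

Call:
{"api": "apply_moves", "payload": {
  "series": [
    {"dx":35,"dy":-23,"dz":0,"turn":-0.09,"jaw":0.45},
    {"dx":70,"dy":-46,"dz":0,"turn":-0.09,"jaw":0.45},
    {"dx":104,"dy":-69,"dz":0,"turn":-0.09,"jaw":0.45},
    {"dx":138,"dy":-91,"dz":0,"turn":-0.09,"jaw":0.45},
    {"dx":172,"dy":-114,"dz":0,"turn":-0.09,"jaw":0.45}
  ]
}}

```text
time: 2.57
tool_pos: [0.3195, -0.4334, 0.2504]
tool_rot: [0.0, 0.98, 0.197, 0.0]
contact_force: [0.8, -0.9, 0.1]
gripper_width: 0.55
grasp_force: 0.0
```

```bash
python3 -c "
from h import *
go((.396,-.340,.25),.40)"
```

```text
t 2.57 pos [ 0.3195 -0.4334  0.2504] th 0.3971 F [ 0.8 -0.9  0.1] w 0.55
 dx 106.6 dy -56.5 dz 0.4 turn -0.003
```

Call:
{"api": "apply_moves", "payload": {
  "series": [
    {"dx":36,"dy":-19,"dz":0,"turn":0,"jaw":0.45},
    {"dx":72,"dy":-38,"dz":10,"turn":0,"jaw":0.45},
    {"dx":106,"dy":-56,"dz":30,"turn":0,"jaw":0.45},
    {"dx":106,"dy":-56,"dz":68,"turn":0,"jaw":0.45},
    {"dx":106,"dy":-56,"dz":100,"turn":0,"jaw":0.45}
  ]
}}

```text
time: 2.98
tool_pos: [0.3965, -0.3406, 0.1501]
tool_rot: [0.001, 0.98, 0.2, 0.001]
contact_force: [1.0, -0.0, 0.3]
gripper_width: 0.553
grasp_force: 0.0
```

Call:
{"api": "apply_moves", "payload": {
  "series": [
    {"dx":0,"dy":0,"dz":25,"turn":0,"jaw":0.45},
    {"dx":0,"dy":0,"dz":50,"turn":0,"jaw":0.45},
    {"dx":0,"dy":0,"dz":70,"turn":0,"jaw":0.45},
    {"dx":0,"dy":0,"dz":70,"turn":0,"jaw":0.45},
    {"dx":0,"dy":0,"dz":70,"turn":0,"jaw":1}
  ]
}}

```text
time: 3.4
tool_pos: [0.3942, -0.3415, 0.0794]
tool_rot: [-0.001, 0.98, 0.198, -0.001]
contact_force: [-1.3, -0.5, 0.7]
gripper_width: 0.421
grasp_force: 0.0
```

Call:
{"api": "apply_moves", "payload": {
  "series": [
    {"dx":0,"dy":0,"dz":0,"turn":0,"jaw":1},
    {"dx":0,"dy":0,"dz":0,"turn":0,"jaw":1},
    {"dx":0,"dy":0,"dz":0,"turn":0,"jaw":1},
    {"dx":0,"dy":0,"dz":0,"turn":0,"jaw":1},
    {"dx":0,"dy":0,"dz":0,"turn":0,"jaw":1}
  ]
}}

```text
time: 3.82
tool_pos: [0.3958, -0.3433, 0.0824]
tool_rot: [0.002, 0.98, 0.198, 0.001]
contact_force: [0.8, -0.4, 5.9]
gripper_width: 0.179
grasp_force: 59.7
```

```bash
python3 - <<'E'
from fit import *
go((.40,.0176,.20),1.61)
b=grab_frame("side");a=grab_frame("top")
cv2.imwrite("pics/c.png",np.hstack([cv2.resize(f["pixels"][y:y+90,x:x+100,::-1],None,fx=4,fy=4,interpolation=cv2.INTER_CUBIC) for f,x,y in((a,380,230),(b,200,240))]))
E
```

```text
t 3.82 pos [ 0.3958 -0.3433  0.0824] th 0.3978 F [ 0.8 -0.4  5.9] w 0.179
 dx 143.7 dy -331.1 dz -117.6 turn -1.212
```

View pics/c.png

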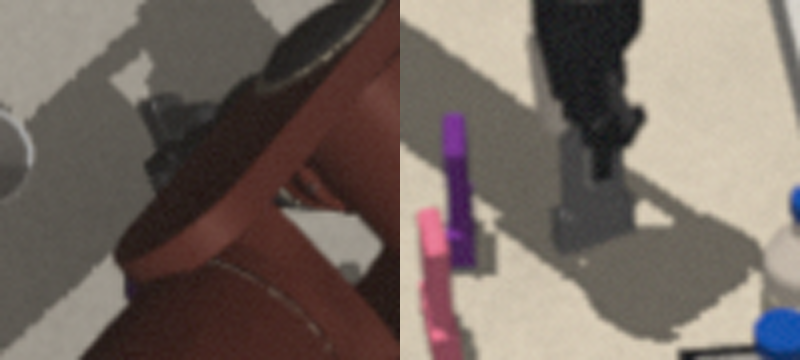

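Grasped, width matches the 16 mm fin. Lift, then carry to lane A.

Call:
{"api": "apply_moves", "payload": {
  "series": [
    {"dx":0,"dy":0,"dz":-30,"turn":0,"jaw":1},
    {"dx":0,"dy":0,"dz":-70,"turn":0,"jaw":1},
    {"dx":0,"dy":0,"dz":-110,"turn":0,"jaw":1},
    {"dx":5,"dy":-12,"dz":-120,"turn":-0.1,"jaw":1},
    {"dx":18,"dy":-42,"dz":-120,"turn":-0.22,"jaw":1}
  ]
}}

```text
time: 4.33
tool_pos: [0.3967, -0.3002, 0.206]
tool_rot: [0.005, 0.952, 0.305, 0.002]
contact_force: [0.6, 0.3, -1.8]
gripper_width: 0.181
grasp_force: 59.3
```

```bash
python3 -c "
from h import *
go((.385,.0176,.20),1.61)"
```

```text
t 4.33 pos [ 0.3967 -0.3002  0.206 ] th 0.6194 F [ 0.6  0.3 -1.8] w 0.181
 dx 175.0 dy -265.6 dz 6.0 turn -0.991
```

Call:
{"api": "apply_moves", "payload": {
  "series": [
    {"dx":22,"dy":-33,"dz":0,"turn":-0.12,"jaw":1},
    {"dx":44,"dy":-66,"dz":0,"turn":-0.24,"jaw":1},
    {"dx":66,"dy":-99,"dz":0,"turn":-0.36,"jaw":1},
    {"dx":88,"dy":-132,"dz":0,"turn":-0.48,"jaw":1},
    {"dx":109,"dy":-165,"dz":0,"turn":-0.6,"jaw":1}
  ]
}}

```text
time: 4.75
tool_pos: [0.3874, -0.097, 0.1997]
tool_rot: [-0.0, 0.819, 0.574, -0.0]
contact_force: [-0.8, -0.1, -1.3]
gripper_width: 0.184
grasp_force: 59.2
```

```bash
python3 -c "
from h import *
go((.385,.0176,.20),1.61)"
```

```text
t 4.75 pos [ 0.3874 -0.097   0.1997] th 1.2228 F [-0.8 -0.1 -1.3] w 0.184
 dx 106.9 dy -41.4 dz -0.3 turn -0.387
```

Call:
{"api": "apply_moves", "payload": {
  "series": [
    {"dx":30,"dy":-12,"dz":0,"turn":-0.12,"jaw":1},
    {"dx":65,"dy":-24,"dz":0,"turn":-0.24,"jaw":1},
    {"dx":95,"dy":-37,"dz":0,"turn":-0.36,"jaw":1},
    {"dx":107,"dy":-41,"dz":10,"turn":-0.387,"jaw":1},
    {"dx":107,"dy":-41,"dz":20,"turn":-0.387,"jaw":1}
  ]
}}

```text
time: 5.17
tool_pos: [0.3866, 0.0181, 0.1802]
tool_rot: [0.0, 0.693, 0.721, 0.001]
contact_force: [1.1, -0.9, -2.2]
gripper_width: 0.183
grasp_force: 59.2
```

```bash
python3 - <<'E'
from fit import *
go((.385,.0176,.145),1.61)
b=grab_frame("side");a=grab_frame("top")
cv2.imwrite("pics/d.png",np.hstack([cv2.resize(f["pixels"][y:y+100,x:x+100,::-1],None,fx=4,fy=4,interpolation=cv2.INTER_CUBIC) for f,x,y in((a,210,190),(b,210,150))]))
E
```

```text
t 5.17 pos [0.3866 0.0181 0.1802] th 1.6101 F [ 1.1 -0.9 -2.2] w 0.183
 dx -0.4 dy -1.7 dz 35.2 turn 0.000
```

View pics/d.png

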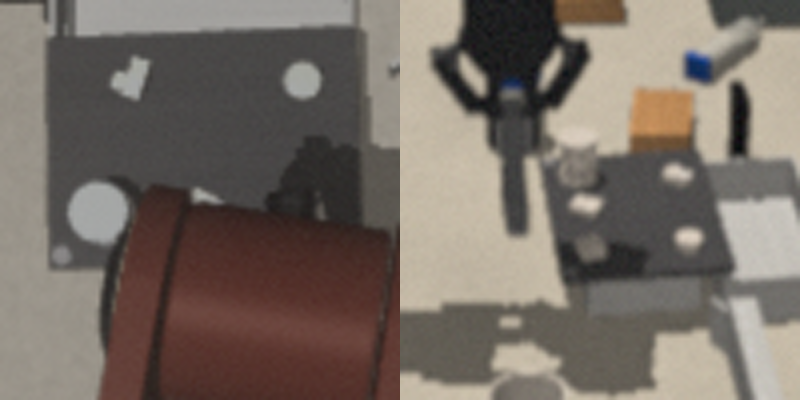

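Call:
{"api": "apply_moves", "payload": {
  "series": [
    {"dx":-2,"dy":-2,"dz":20,"turn":0,"jaw":1},
    {"dx":-2,"dy":-2,"dz":36.5,"turn":0,"jaw":1},
    {"dx":-2,"dy":-2,"dz":36.5,"turn":0,"jaw":1},
    {"dx":-2,"dy":10,"dz":36.5,"turn":0,"jaw":1},
    {"dx":-2,"dy":25,"dz":36.5,"turn":0,"jaw":1}
  ]
}}

```text
time: 5.68
tool_pos: [0.4118, 0.0135, 0.1439]
tool_rot: [-0.0, 0.696, 0.718, -0.0]
contact_force: [0.5, -0.6, -1.2]
gripper_width: 0.181
grasp_force: 59.3
```

Call:
{"api": "apply_moves", "payload": {
  "series": [
    {"dx":0,"dy":15,"dz":0,"turn":0,"jaw":1},
    {"dx":0,"dy":30,"dz":0,"turn":0,"jaw":1},
    {"dx":0,"dy":45,"dz":0,"turn":0,"jaw":1},
    {"dx":0,"dy":60,"dz":0,"turn":0,"jaw":1},
    {"dx":0,"dy":75,"dz":0,"turn":0,"jaw":1}
  ]
}}

```text
time: 6.1
tool_pos: [0.4881, 0.0159, 0.1446]
tool_rot: [0.0, 0.696, 0.718, -0.0]
contact_force: [0.4, 0.2, -2.2]
gripper_width: 0.183
grasp_force: 59.3
```

```bash
python3 -c "
from h import *
go((.575,.024,.1435),1.61)"
```

```text
t 6.1 pos [0.4881 0.0159 0.1446] th 1.6025 F [ 0.4  0.2 -2.2] w 0.183
 dx 5.4 dy 87.1 dz 1.1 turn -0.008
```

Call:
{"api": "apply_moves", "payload": {
  "series": [
    {"dx":2,"dy":15,"dz":0,"turn":0,"jaw":1},
    {"dx":4,"dy":29,"dz":0,"turn":0,"jaw":1},
    {"dx":5,"dy":43,"dz":0,"turn":0,"jaw":1},
    {"dx":5,"dy":56,"dz":0,"turn":0,"jaw":1},
    {"dx":5,"dy":68,"dz":0,"turn":0,"jaw":1}
  ]
}}

```text
time: 6.52
tool_pos: [0.556, 0.0231, 0.1446]
tool_rot: [0.0, 0.696, 0.718, -0.0]
contact_force: [-0.4, -0.3, -2.6]
gripper_width: 0.179
grasp_force: 59.3
```

Call:
{"api": "apply_moves", "payload": {
  "series": [
    {"dx":0,"dy":10,"dz":0,"turn":0,"jaw":1},
    {"dx":0,"dy":20,"dz":0,"turn":0,"jaw":1},
    {"dx":0,"dy":20,"dz":0,"turn":0,"jaw":1},
    {"dx":0,"dy":20,"dz":-35,"turn":0,"jaw":1},
    {"dx":0,"dy":20,"dz":-70,"turn":0,"jaw":1}
  ]
}}

```text
time: 6.93
tool_pos: [0.5723, 0.0249, 0.2112]
tool_rot: [-0.003, 0.695, 0.719, -0.003]
contact_force: [0.9, -1.1, -0.8]
gripper_width: 0.177
grasp_force: 59.5
```

```bash
python3 - <<'E'
from fit import *
go((.385,.0755,.215),1.61)
b=grab_frame("side");a=grab_frame("top")
cv2.imwrite("pics/e.png",np.hstack([cv2.resize(f["pixels"][y:y+100,x:x+100,::-1],None,fx=4,fy=4,interpolation=cv2.INTER_CUBIC) for f,x,y in((a,210,160),(b,235,140))]))
E
```

```text
t 6.93 pos [0.5723 0.0249 0.2112] th 1.6042 F [ 0.9 -1.1 -0.8] w 0.177
 dx 56.8 dy -185.5 dz -3.8 turn -0.006
```

View pics/e.png

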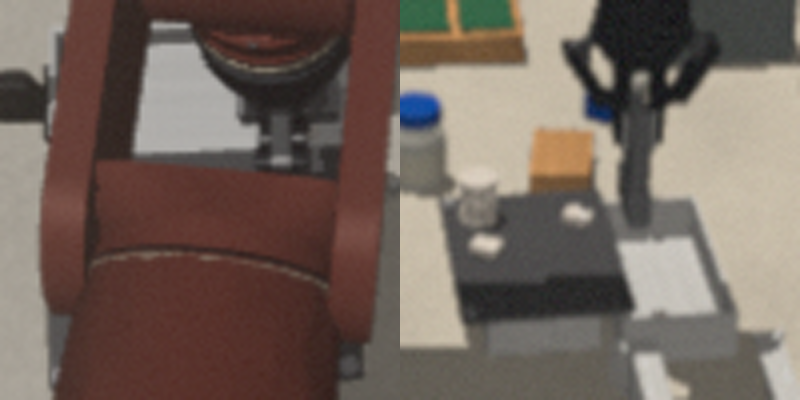

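```bash
python3 - <<'E'
from fit import *
a0,b0,o=pickle.load(open("m1.pkl","rb"))
b=grab_frame("side")
d=b["pixels"].astype(int).min(2)-b0["pixels"].astype(int).min(2)
m=((d>25)).astype(np.uint8);n,l,st,c=cv2.connectedComponentsWithStats(m)
for i in range(1,n):
    if st[i][4]>3 and 240<c[i][0]<350 and 150<c[i][1]<260: print(c[i].round(1),st[i],px2plane(b,c[i],.006)[0].round(3),px2plane(b,c[i],.066)[0].round(3))
for f in(b0,b):
  print(f["pixels"][228:246:1,298:314].min(2))
for r in spotter.outline_of(b,"chip1"): print(r["conf"],r["extent"])
E
```

```text
[294.5 179.5] [293 172   4  16  36] [0.62  0.326 0.006] [0.604 0.222 0.066]
[[199 182 138 114 110 116 113 112 112 111 110 113 111 113 111 111]
 [197 190 153 116 112 108 108 104 107 114 114 115 115 110 111 108]
 [200 191 159 125 110 107 106 108 113 138 142 144 142 140 142 141]
 [199 194 175 151 143 143 142 144 148 166 170 172 172 175 172 172]
 [197 196 193 180 173 171 175 176 174 175 177 179 177 179 179 179]
 [200 196 194 187 180 175 176 178 175 178 180 178 180 178 179 182]
 [197 197 196 188 183 177 178 175 181 179 176 178 180 177 178 178]
 [202 198 197 193 184 178 178 180 181 178 178 177 178 177 179 177]
 [201 198 196 192 183 177 178 176 180 180 177 175 179 179 178 175]
 [205 198 198 196 186 180 178 176 177 178 178 178 177 181 177 179]
 [202 199 197 196 187 176 176 178 176 176 177 174 179 179 177 176]
 [202 200 197 196 191 179 176 177 175 176 178 178 179 178 174 176]
 [206 199 197 198 193 185 178 177 175 178 176 180 176 176 176 174]
 [198 197 200 200 194 188 180 177 174 174 177 177 178 176 176 178]
 [197 198 198 198 196 191 182 175 176 177 176 178 176 173 173 174]
 [195 201 199 200 1
[... 723 characters left out ...]
6 188 189 182 174 167 165 162 140 109  86  87  87  85  85  86]
 [192 188 188 185 177 171 171 169 163 137 103  86  85  88  88  84]
 [192 191 187 185 180 170 167 164 164 153 108  89  85  83  85  84]
 [193 190 189 187 183 169 160 143 134 134 102  87  84  88  86  86]
 [194 190 187 187 181 160 138 110  94  96  91  85  85  83  83  86]
 [189 189 188 190 179 151 113  86  84  82  83  83  84  84  84  85]
 [184 188 191 189 182 159 112  80  84  84  84  84  85  84  82  86]
 [186 188 191 188 186 175 129 101  98  96  98  95  96  97  95  97]
 [182 188 189 190 187 180 155 138 131 131 135 136 134 134 135 130]
 [181 189 190 186 189 188 174 165 164 164 164 163 162 162 163 157]]
0.41 [230.4, 239.9, 253.5, 272.5]
```

The pale spot near the bay is only lit bench (same brightness as bench elsewhere); lane A is clear. Now lane B.

Call:
{"api": "apply_moves", "payload": {
  "series": [
    {"dx":11,"dy":-38,"dz":0,"turn":0,"jaw":1},
    {"dx":22,"dy":-76,"dz":0,"turn":0,"jaw":1},
    {"dx":34,"dy":-114,"dz":0,"turn":0,"jaw":1},
    {"dx":46,"dy":-152,"dz":0,"turn":0,"jaw":1},
    {"dx":57,"dy":-186,"dz":0,"turn":0,"jaw":1}
  ]
}}

```text
time: 7.55
tool_pos: [0.3834, 0.076, 0.2108]
tool_rot: [-0.002, 0.695, 0.719, -0.002]
contact_force: [0.2, 0.2, -1.4]
gripper_width: 0.18
grasp_force: 59.7
```

```bash
python3 -c "
from h import *
go((.385,.0755,.144),1.61)"
```

```text
t 7.55 pos [0.3834 0.076  0.2108] th 1.6042 F [ 0.2  0.2 -1.4] w 0.18
 dx -0.6 dy 1.6 dz 66.8 turn -0.006
```

Call:
{"api": "apply_moves", "payload": {
  "series": [
    {"dx":0,"dy":0,"dz":33,"turn":0,"jaw":1},
    {"dx":0,"dy":0,"dz":67,"turn":0,"jaw":1},
    {"dx":0,"dy":0,"dz":67,"turn":0,"jaw":1},
    {"dx":0,"dy":12,"dz":67,"turn":0,"jaw":1},
    {"dx":0,"dy":27,"dz":67,"turn":0,"jaw":1}
  ]
}}

```text
time: 7.97
tool_pos: [0.4124, 0.0766, 0.1453]
tool_rot: [-0.002, 0.695, 0.719, -0.002]
contact_force: [0.3, -0.5, -0.6]
gripper_width: 0.178
grasp_force: 60.2
```

Call:
{"api": "apply_moves", "payload": {
  "series": [
    {"dx":0,"dy":15,"dz":0,"turn":0,"jaw":1},
    {"dx":0,"dy":30,"dz":0,"turn":0,"jaw":1},
    {"dx":0,"dy":45,"dz":0,"turn":0,"jaw":1},
    {"dx":0,"dy":60,"dz":0,"turn":0,"jaw":1},
    {"dx":0,"dy":75,"dz":0,"turn":0,"jaw":1}
  ]
}}

```text
time: 8.38
tool_pos: [0.4891, 0.079, 0.1463]
tool_rot: [-0.001, 0.695, 0.719, -0.001]
contact_force: [-0.8, -0.2, -1.8]
gripper_width: 0.182
grasp_force: 60.1
```

Call:
{"api": "apply_moves", "payload": {
  "series": [
    {"dx":0,"dy":15,"dz":0,"turn":0,"jaw":1},
    {"dx":0,"dy":29,"dz":0,"turn":0,"jaw":1},
    {"dx":0,"dy":43,"dz":0,"turn":0,"jaw":1},
    {"dx":0,"dy":56,"dz":0,"turn":0,"jaw":1},
    {"dx":0,"dy":68,"dz":0,"turn":0,"jaw":1}
  ]
}}

```text
time: 8.8
tool_pos: [0.5572, 0.0813, 0.1462]
tool_rot: [-0.001, 0.695, 0.719, -0.001]
contact_force: [-0.1, 0.3, -1.3]
gripper_width: 0.179
grasp_force: 60.2
```

Call:
{"api": "apply_moves", "payload": {
  "series": [
    {"dx":0,"dy":10,"dz":0,"turn":0,"jaw":1},
    {"dx":0,"dy":20,"dz":0,"turn":0,"jaw":1},
    {"dx":0,"dy":20,"dz":0,"turn":0,"jaw":1},
    {"dx":0,"dy":20,"dz":-35,"turn":0,"jaw":1},
    {"dx":0,"dy":20,"dz":-70,"turn":0,"jaw":1}
  ]
}}

```text
time: 9.22
tool_pos: [0.5742, 0.0821, 0.2138]
tool_rot: [-0.003, 0.695, 0.719, -0.003]
contact_force: [0.2, -0.2, -1.5]
gripper_width: 0.179
grasp_force: 60.2
```

```bash
python3 - <<'E'
from fit import *
go((.495,.127,.215),1.61)
b=grab_frame("side");pickle.dump(b,open("b2.pkl","wb"))
m=(b["pixels"].min(2)>130).astype(np.uint8);n,l,st,c=cv2.connectedComponentsWithStats(m)
for i in range(1,n):
    if 6<st[i][4]<300 and 240<c[i][0]<305 and 180<c[i][1]<235: print(c[i].round(1),st[i],px2plane(b,c[i],.066)[0].round(3))
E
```

```text
t 9.22 pos [0.5742 0.0821 0.2138] th 1.6047 F [ 0.2 -0.2 -1.5] w 0.179
 dx 47.5 dy -77.6 dz -1.2 turn -0.005
[278.9 192.7] [276 191   7   4  22] [0.535 0.131 0.066]
[300.9 205.6] [290 199  22  16 250] [0.602 0.038 0.066]
```

Call:
{"api": "apply_moves", "payload": {
  "series": [
    {"dx":24,"dy":-38,"dz":0,"turn":0,"jaw":1},
    {"dx":48,"dy":-76,"dz":0,"turn":0,"jaw":1},
    {"dx":48,"dy":-76,"dz":0,"turn":0,"jaw":1},
    {"dx":48,"dy":-76,"dz":20,"turn":0,"jaw":1},
    {"dx":48,"dy":-76,"dz":40,"turn":0,"jaw":1}
  ]
}}

```text
time: 9.68
tool_pos: [0.4993, 0.1283, 0.1782]
tool_rot: [0.001, 0.694, 0.72, 0.002]
contact_force: [1.4, 0.1, -2.3]
gripper_width: 0.178
grasp_force: 60.7
```

```bash
python3 -c "
from h import *
go((.497,.127,.144),1.61)"
```

```text
t 9.68 pos [0.4993 0.1283 0.1782] th 1.6062 F [ 1.4  0.1 -2.3] w 0.178
 dx -1.2 dy -2.3 dz 34.2 turn -0.004
```

Call:
{"api": "apply_moves", "payload": {
  "series": [
    {"dx":-1,"dy":-3,"dz":12,"turn":0,"jaw":1},
    {"dx":-1,"dy":-3,"dz":24,"turn":0,"jaw":1},
    {"dx":-1,"dy":-3,"dz":33,"turn":0,"jaw":1},
    {"dx":-1,"dy":8,"dz":33,"turn":0,"jaw":1},
    {"dx":-1,"dy":22,"dz":33,"turn":0,"jaw":1}
  ]
}}

```text
time: 10.1
tool_pos: [0.5212, 0.1273, 0.1436]
tool_rot: [-0.0, 0.695, 0.719, -0.0]
contact_force: [0.0, -0.0, -1.5]
gripper_width: 0.176
grasp_force: 60.6
```

Call:
{"api": "apply_moves", "payload": {
  "series": [
    {"dx":0,"dy":13,"dz":0,"turn":0,"jaw":1},
    {"dx":0,"dy":26,"dz":0,"turn":0,"jaw":1},
    {"dx":0,"dy":39,"dz":0,"turn":0,"jaw":1},
    {"dx":0,"dy":52,"dz":0,"turn":0,"jaw":1},
    {"dx":0,"dy":52,"dz":0,"turn":0,"jaw":1}
  ]
}}

```text
time: 10.52
tool_pos: [0.5755, 0.1288, 0.1443]
tool_rot: [0.001, 0.695, 0.719, 0.001]
contact_force: [-0.2, 0.1, -2.9]
gripper_width: 0.178
grasp_force: 60.6
```

Call:
{"api": "apply_moves", "payload": {
  "series": [
    {"dx":0,"dy":0,"dz":-20,"turn":0,"jaw":1},
    {"dx":0,"dy":-10,"dz":-55,"turn":0,"jaw":1},
    {"dx":-30,"dy":-38,"dz":-64,"turn":0,"jaw":1},
    {"dx":-60,"dy":-66,"dz":-64,"turn":0,"jaw":1},
    {"dx":-90,"dy":-92,"dz":-64,"turn":0,"jaw":1}
  ]
}}

```text
time: 10.93
tool_pos: [0.4835, 0.0354, 0.2093]
tool_rot: [0.001, 0.694, 0.72, 0.001]
contact_force: [-0.4, -0.7, -2.0]
gripper_width: 0.177
grasp_force: 60.6
```

```bash
python3 -c "
from h import *
go((.37,-.08,.20),1.61)
print(state()['joint_pos'].round(2))"
```

```text
t 10.93 pos [0.4835 0.0354 0.2093] th 1.6066 F [-0.4 -0.7 -2. ] w 0.177
 dx -111.3 dy -117.6 dz 9.3 turn -0.003
[-0.08 -0.27  1.98 -0.    1.43 -0.12]
```

Call:
{"api": "apply_moves", "payload": {
  "series": [
    {"dx":-33,"dy":-17,"dz":0,"turn":0,"jaw":1},
    {"dx":-66,"dy":-34,"dz":0,"turn":0,"jaw":1},
    {"dx":-99,"dy":-51,"dz":0,"turn":0,"jaw":1},
    {"dx":-133,"dy":-68,"dz":10,"turn":0,"jaw":1},
    {"dx":-133,"dy":-68,"dz":40,"turn":0,"jaw":1}
  ]
}}

```text
time: 11.35
tool_pos: [0.4216, -0.1053, 0.1727]
tool_rot: [0.006, 0.697, 0.717, 0.001]
contact_force: [1.2, -0.2, -1.4]
gripper_width: 0.178
grasp_force: 60.7
```

Call:
{"api": "apply_moves", "payload": {
  "series": [
    {"dx":0,"dy":0,"dz":35,"turn":0,"jaw":1},
    {"dx":0,"dy":0,"dz":60,"turn":0,"jaw":1},
    {"dx":0,"dy":0,"dz":78,"turn":0,"jaw":1},
    {"dx":0,"dy":0,"dz":81,"turn":0,"jaw":1},
    {"dx":0,"dy":0,"dz":82,"turn":0,"jaw":1}
  ]
}}

```text
time: 11.77
tool_pos: [0.4197, -0.0988, 0.0847]
tool_rot: [-0.001, 0.695, 0.719, -0.001]
contact_force: [-0.2, 0.1, -1.6]
gripper_width: 0.178
grasp_force: 60.5
```

```bash
python3 -c "
from h import *
go((.42,-.10,.08),1.61)
grab_frame('side');go((.42,-.10,.08),1.61)"
```

```text
t 11.77 pos [ 0.4197 -0.0988  0.0847] th 1.6046 F [-0.2  0.1 -1.6] w 0.178
 dx -1.2 dy 0.3 dz 4.7 turn -0.005
t 11.82 pos [ 0.4208 -0.0992  0.0861] th 1.6048 F [ 0.7  0.1 -1.4] w 0.179
 dx -0.8 dy -0.9 dz 6.1 turn -0.005
```

Call:
{"api": "apply_moves", "payload": {
  "series": [
    {"dx":0,"dy":0,"dz":1,"turn":0,"jaw":1},
    {"dx":0,"dy":0,"dz":1.5,"turn":0,"jaw":1},
    {"dx":0,"dy":0,"dz":2,"turn":0,"jaw":1},
    {"dx":0,"dy":0,"dz":2,"turn":0,"jaw":1}
  ]
}}

```text
time: 12.15
tool_pos: [0.4215, -0.0994, 0.0848]
tool_rot: [0.001, 0.695, 0.719, 0.0]
contact_force: [0.5, 0.2, -2.1]
gripper_width: 0.181
grasp_force: 60.5
```

Call:
{"api": "apply_moves", "payload": {
  "series": [
    {"dx":0,"dy":0,"dz":1,"turn":0,"jaw":1},
    {"dx":0,"dy":0,"dz":1.5,"turn":0,"jaw":1},
    {"dx":0,"dy":0,"dz":1.5,"turn":0,"jaw":1}
  ]
}}

```text
time: 12.4
tool_pos: [0.4208, -0.0991, 0.0823]
tool_rot: [-0.0, 0.695, 0.719, -0.0]
contact_force: [0.2, 0.8, -1.1]
gripper_width: 0.178
grasp_force: 60.5
```

Call:
{"api": "apply_moves", "payload": {
  "series": [
    {"dx":0,"dy":0,"dz":0.5,"turn":0,"jaw":1},
    {"dx":0,"dy":0,"dz":1,"turn":0,"jaw":1},
    {"dx":0,"dy":0,"dz":1,"turn":0,"jaw":1}
  ]
}}

```text
time: 12.65
tool_pos: [0.421, -0.0992, 0.082]
tool_rot: [-0.0, 0.695, 0.719, -0.0]
contact_force: [-2.5, 1.4, 4.2]
gripper_width: 0.178
grasp_force: 61.6
```

Call:
{"api": "apply_moves", "payload": {
  "series": [
    {"dx":0,"dy":0,"dz":0,"turn":0,"jaw":0.6},
    {"dx":0,"dy":0,"dz":0,"turn":0,"jaw":0.45},
    {"dx":0,"dy":0,"dz":0,"turn":0,"jaw":0.45},
    {"dx":0,"dy":0,"dz":0,"turn":0,"jaw":0.45},
    {"dx":0,"dy":0,"dz":-5,"turn":0,"jaw":0.45}
  ]
}}

```text
time: 13.07
tool_pos: [0.42, -0.0989, 0.0854]
tool_rot: [-0.001, 0.695, 0.719, -0.0]
contact_force: [-0.6, 0.0, 0.2]
gripper_width: 0.547
grasp_force: 0.0
```

Call:
{"api": "apply_moves", "payload": {
  "series": [
    {"dx":0,"dy":0,"dz":-15,"turn":0,"jaw":0.45},
    {"dx":0,"dy":0,"dz":-45,"turn":0,"jaw":0.45},
    {"dx":0,"dy":0,"dz":-80,"turn":0,"jaw":0.45},
    {"dx":0,"dy":0,"dz":-120,"turn":0,"jaw":0.45},
    {"dx":-30,"dy":-25,"dz":-130,"turn":0,"jaw":0.45}
  ]
}}

```text
time: 13.48
tool_pos: [0.4013, -0.1284, 0.2241]
tool_rot: [0.005, 0.692, 0.722, 0.003]
contact_force: [0.2, -1.2, 1.9]
gripper_width: 0.552
grasp_force: 0.0
```

Call:
{"api": "apply_moves", "payload": {
  "series": [
    {"dx":-40,"dy":0,"dz":0,"turn":0,"jaw":0.45},
    {"dx":-80,"dy":0,"dz":0,"turn":0,"jaw":0.45},
    {"dx":-120,"dy":0,"dz":0,"turn":0,"jaw":0.45},
    {"dx":-160,"dy":0,"dz":0,"turn":0,"jaw":0.45},
    {"dx":-190,"dy":0,"dz":0,"turn":0,"jaw":0.45}
  ]
}}

```text
time: 13.9
tool_pos: [0.4029, -0.3229, 0.2169]
tool_rot: [0.001, 0.696, 0.718, -0.0]
contact_force: [-0.0, 0.1, 0.6]
gripper_width: 0.548
grasp_force: 0.0
```

```bash
cat > m2.py <<'E'
from m1f import *
E
python3 - <<'E'
from fit import *
go((.6,.21,.25),1.61)
a=grab_frame("top");b=grab_frame("side")
pickle.dump((a,b),open("m2.pkl","wb"))
R=[(a,region(a,"tray",[197,162,298,197])),(b,region(b,"tray",[285,167,320,233]))]
_,_,o=pickle.load(open("m1.pkl","rb"))
occ=[sil(f,"stage",o["stage"]) for f,_ in R]
for i in range(2): print("tray",[v.round(4) if hasattr(v,'round') else v for v in fit([R[i]],"tray",o["tray"],[occ[i]])])
# 4x crops: stage/tray/bay, side
l=cv2.resize(a["pixels"][145:265,195:405,::-1],None,fx=3.8,fy=3.8,interpolation=cv2.INTER_CUBIC)
cv2.imwrite("pics/f.png",l)
E
```

```text
t 13.9 pos [ 0.4029 -0.3229  0.2169] th 1.6032 F [-0.   0.1  0.6] w 0.548
 dx 526.2 dy 214.3 dz -33.1 turn -0.007
tray [array([0.6071, 0.0897, 0.0235]), np.float64(0.1633)]
tray [array([0.6047, 0.0846, 0.0243]), np.float64(0.2062)]
```

View pics/f.png

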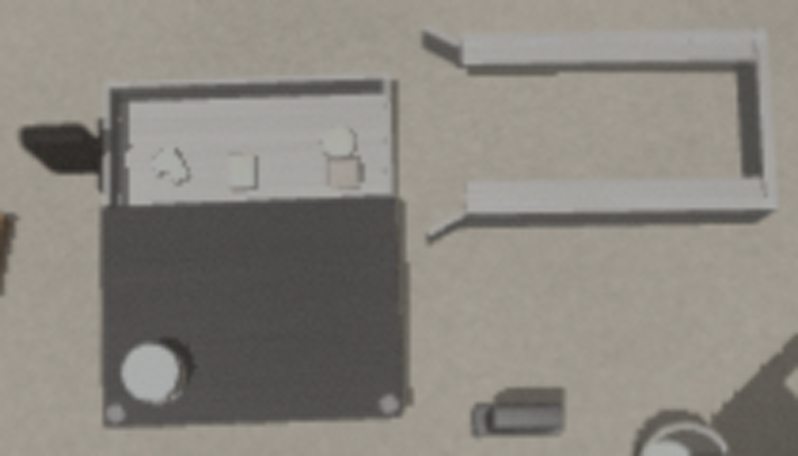

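The picture shows all four chips in the tray (crop px 170,165; 242,170; 338,140; 345,172), the print standing at (152,372) and the scraper upright at (518,418). Now precise tray/bay geometry.

```bash
python3 - <<'E'
from fit import *
a,b=pickle.load(open("m2.pkl","rb"))
def w(u,v,z): return px2plane(a,[[u/3.8+195-.5,v/3.8+145-.5]],z)[0,:2]
t1,t2=w(108,87,.045),w(397,80,.045)
print("tray +x corners",t1,t2,"len",np.linalg.norm(t1-t2))
for n,p,q,z in(("tray rim",t1,t2,0),("lip+",w(463,65,.06),w(752,58,.06),0),("lip-",w(468,186,.06),w(763,179,.06),0),("outer+",w(463,40,.06),w(765,31,.06),0)):
    print(n,p.round(4),q.round(4),"yaw",np.arctan2(-(q-p)[0],-(q-p)[1])*-1)
print("fin top px", w(22,137,.105),w(36,125,.105))
# subpixel lines by gradient in the top picture
g=cv2.GaussianBlur(a["pixels"].mean(2).astype(np.float32),(0,0),.6)
def line(y0,y1,x0,x1,z,sign):
    P=[]
    for x in range(x0,x1):
        d=sign*np.diff(g[y0:y1,x]);k=int(np.argmax(d))
        if 0<k<len(d)-1:
            q=(d[k-1]-d[k+1])/(2*(d[k-1]-2*d[k]+d[k+1])+1e-9); P.append((x,y0+k+.5+q))
    P=np.array(P); c=np.polyfit(P[:,0],P[:,1],1);r=P[:,1]-np.polyval(c,P[:,0]);P=P[abs(r)<.6+0*r]
    W=px2plane(a,P,z)[:,:2];c=np.polyfit(W[:,1],W[:,0],1);r=W[:,0]-np.polyval(c,W[:,1]);k=abs(r)<.0015;c=np.polyfit(W[k,1],W[k,0],1)
    return c,k.sum(),len(P)
for n,arg in(("tray +x outer rim",(161,171,228,296,.045,1)),("stage +x edge",(192,203,226,298,.06,-1)),("bay lip+ inner",(158,166,320,388,.06,-1)),("bay lip- inner",(187,198,322,390,.06,1))):
    c,k,N=line(*arg);print(n,"x at y=.09: %.4f"%np.polyval(c,.09),"x at y=-.162: %.4f"%np.polyval(c,-.162),"yaw %.4f"%-c[0],k,N)
E
```

```text
tray +x corners [0.65153114 0.18771059] [ 0.65652682 -0.01468699] len 0.20245922589802962
tray rim [0.6515 0.1877] [ 0.6565 -0.0147] yaw 0.024677497369328266
lip+ [ 0.6632 -0.0599] [ 0.6693 -0.2593] yaw 0.030493152897510072
lip- [ 0.5785 -0.0629] [ 0.5843 -0.2635] yaw 0.028585124323743303
outer+ [ 0.681 -0.06 ] [ 0.6887 -0.2692] yaw 0.036730430138135754
fin top px [0.60178615 0.23158519] [0.60986198 0.22260643]
tray +x outer rim x at y=.09: 0.9588 x at y=-.162: 1.8591 yaw 3.5727 2 2
stage +x edge x at y=.09: 0.5677 x at y=-.162: 0.5784 yaw 0.0426 72 72
bay lip+ inner x at y=.09: 0.6602 x at y=-.162: 0.6656 yaw 0.0213 68 68
bay lip- inner x at y=.09: 0.5790 x at y=-.162: 0.5831 yaw 0.0161 68 68
```

Call:
{"api": "apply_moves", "payload": {
  "series": [
    {"dx":36,"dy":13,"dz":0,"turn":0,"jaw":0.45},
    {"dx":72,"dy":26,"dz":0,"turn":0,"jaw":0.45},
    {"dx":108,"dy":40,"dz":0,"turn":0,"jaw":0.45},
    {"dx":144,"dy":53,"dz":0,"turn":0,"jaw":0.45},
    {"dx":180,"dy":66,"dz":0,"turn":0,"jaw":0.45}
  ]
}}

```text
time: 14.52
tool_pos: [0.463, -0.1348, 0.2166]
tool_rot: [0.0, 0.695, 0.719, 0.0]
contact_force: [0.3, -0.1, -0.3]
gripper_width: 0.552
grasp_force: 0.0
```

Call:
{"api": "apply_moves", "payload": {
  "series": [
    {"dx":36,"dy":13,"dz":0,"turn":0,"jaw":0.45},
    {"dx":72,"dy":26,"dz":0,"turn":0,"jaw":0.45},
    {"dx":108,"dy":40,"dz":0,"turn":0,"jaw":0.45},
    {"dx":144,"dy":53,"dz":0,"turn":0,"jaw":0.45},
    {"dx":180,"dy":66,"dz":0,"turn":0,"jaw":0.45}
  ]
}}

```text
time: 14.93
tool_pos: [0.5224, 0.0477, 0.2167]
tool_rot: [0.0, 0.694, 0.72, 0.0]
contact_force: [0.5, -1.1, -0.3]
gripper_width: 0.553
grasp_force: 0.0
```

Call:
{"api": "apply_moves", "payload": {
  "series": [
    {"dx":36,"dy":13,"dz":0,"turn":0,"jaw":0.45},
    {"dx":72,"dy":26,"dz":0,"turn":0,"jaw":0.45},
    {"dx":108,"dy":40,"dz":0,"turn":0,"jaw":0.45},
    {"dx":144,"dy":53,"dz":0,"turn":0,"jaw":0.45},
    {"dx":170,"dy":66,"dz":0,"turn":0,"jaw":0.45}
  ]
}}

```text
time: 15.35
tool_pos: [0.5819, 0.2208, 0.2166]
tool_rot: [-0.0, 0.694, 0.72, 0.0]
contact_force: [0.3, -0.2, 0.2]
gripper_width: 0.546
grasp_force: 0.0
```

```bash
python3 -c "
from h import *
go((.603,.211,.085),1.601)"
```

```text
t 15.35 pos [0.5819 0.2208 0.2166] th 1.6086 F [ 0.3 -0.2  0.2] w 0.546
 dx -10.6 dy 20.7 dz 131.6 turn 0.008
```

Call:
{"api": "apply_moves", "payload": {
  "series": [
    {"dx":-10,"dy":21,"dz":10,"turn":0,"jaw":0.4},
    {"dx":-10,"dy":21,"dz":45,"turn":0,"jaw":0.4},
    {"dx":-10,"dy":21,"dz":80,"turn":0,"jaw":0.4},
    {"dx":-10,"dy":21,"dz":110,"turn":0,"jaw":0.4},
    {"dx":-10,"dy":21,"dz":131,"turn":0,"jaw":0.4}
  ]
}}

```text
time: 15.77
tool_pos: [0.6015, 0.2082, 0.0819]
tool_rot: [-0.001, 0.694, 0.72, -0.002]
contact_force: [-0.5, 0.1, -0.9]
gripper_width: 0.6
grasp_force: 0.0
```

Call:
{"api": "apply_moves", "payload": {
  "series": [
    {"dx":0,"dy":0,"dz":0,"turn":0,"jaw":0.6},
    {"dx":0,"dy":0,"dz":0,"turn":0,"jaw":0.75},
    {"dx":0,"dy":0,"dz":0,"turn":0,"jaw":0.8},
    {"dx":0,"dy":0,"dz":0,"turn":0,"jaw":0.85},
    {"dx":0,"dy":0,"dz":0,"turn":0,"jaw":1}
  ]
}}

```text
time: 16.18
tool_pos: [0.6053, 0.208, 0.088]
tool_rot: [0.0, 0.695, 0.719, 0.001]
contact_force: [-3.1, 1.8, 3.8]
gripper_width: 0.159
grasp_force: 59.1
```

Call:
{"api": "apply_moves", "payload": {
  "series": [
    {"dx":0,"dy":0,"dz":0,"turn":0,"jaw":1},
    {"dx":0,"dy":0,"dz":0,"turn":0,"jaw":1},
    {"dx":0,"dy":0,"dz":0,"turn":0,"jaw":1}
  ]
}}

```text
time: 16.43
tool_pos: [0.6053, 0.208, 0.088]
tool_rot: [0.0, 0.695, 0.719, 0.001]
contact_force: [-4.7, 1.2, 5.6]
gripper_width: 0.16
grasp_force: 59.6
```

```bash
python3 - <<'E'
from fit import *
go((.603,.211,.085),1.601)
a0,b0,o=pickle.load(open("m1.pkl","rb"))
b=grab_frame("side");R=[(b,region(b,"tray",[285,167,320,233]))]
print("tray",fit(R,"tray",o["tray"],[sil(b,"stage",o["stage"])]))
E
```

```text
t 16.43 pos [0.6053 0.208  0.088 ] th 1.6045 F [-4.7  1.2  5.6] w 0.16
 dx 3.1 dy -2.2 dz 3.0 turn 0.003Traceback (most recent call last):
  File "<stdin>", line 4, in <module>
  File "fit.py", line 35, in region
    return min(L,key=lambda t:t[0])[1]["region"].astype(float)
           ~~~^^^^^^^^^^^^^^^^^^^^^
ValueError: min() iterable argument is empty
```

Call:
{"api": "apply_moves", "payload": {
  "series": [
    {"dx":-2,"dy":2,"dz":0,"turn":0,"jaw":1},
    {"dx":-6,"dy":4,"dz":0,"turn":0,"jaw":1},
    {"dx":-10,"dy":6,"dz":0,"turn":0,"jaw":1},
    {"dx":-15,"dy":7,"dz":0,"turn":0,"jaw":1},
    {"dx":-20,"dy":7,"dz":0,"turn":0,"jaw":1}
  ]
}}

```text
time: 16.95
tool_pos: [0.6138, 0.1888, 0.088]
tool_rot: [0.001, 0.695, 0.719, 0.003]
contact_force: [-0.1, 5.3, 5.0]
gripper_width: 0.155
grasp_force: 59.0
```

Call:
{"api": "apply_moves", "payload": {
  "series": [
    {"dx":-4,"dy":0,"dz":0,"turn":0,"jaw":1},
    {"dx":-8,"dy":0,"dz":0,"turn":0,"jaw":1},
    {"dx":-12,"dy":0,"dz":0,"turn":0,"jaw":1},
    {"dx":-16,"dy":0,"dz":0,"turn":0,"jaw":1},
    {"dx":-16,"dy":0,"dz":0,"turn":0,"jaw":1}
  ]
}}

```text
time: 17.37
tool_pos: [0.6144, 0.1719, 0.088]
tool_rot: [0.001, 0.695, 0.719, 0.002]
contact_force: [1.1, 2.3, 4.4]
gripper_width: 0.154
grasp_force: 59.1
```

```bash
python3 - <<'E'
from fit import *
go((.621,-.043,.088),1.601)
a=grab_frame("top");b=grab_frame("side");pickle.dump((a,b),open("m3.pkl","wb"))
cv2.imwrite("pics/g.png",np.vstack([cv2.resize(f["pixels"][y:y+65,x:x+170,::-1],None,fx=4.5,fy=4.5,interpolation=cv2.INTER_CUBIC) for f,x,y in((a,230,145),(b,220,185))]))
E
```

```text
t 17.37 pos [0.6144 0.1719 0.088 ] th 1.6045 F [1.1 2.3 4.4] w 0.154
 dx -215.0 dy -0.7 dz -0.0 turn 0.004
```

View pics/g.png

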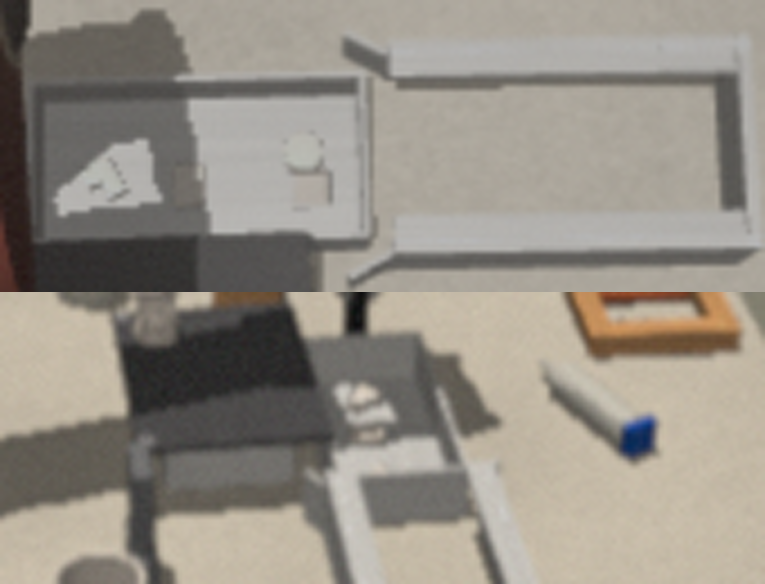

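```bash
python3 - <<'E'
from fit import *
a,b=pickle.load(open("m3.pkl","rb"))
def w(u,v,z): return px2plane(a,[[u/4.5+230-.5,v/4.5+145-.5]],z)[0,:2].round(4)
print("tray lead",w(368,78,.045),w(372,238,.045),"rear +x",w(35,88,.045))
for p in((388,77),(718,71),(395,213),(745,207),(388,44),(745,37),(397,250),(755,245)): print(p,w(*p,.06))
for p in((398,252),(753,246)): print("foot",w(p[0],p[1]+14,.0))
_,_,o=pickle.load(open("m1.pkl","rb"))
for f,n,e in((a,"bay",[302,150,401,210]),(a,"tray",[236,162,314,200])):
    r=region(f,n,e);occ=[sil(f,"stage",o["stage"])] if n=="tray" else None
    yy,xx=np.where(r>0);print(n,xx.min(),xx.max(),yy.min(),yy.max())
    if n=="bay": print(fit([(f,r)],n,o[n],occ))
E
```

```text
tray lead [ 0.6668 -0.0473] [ 0.571  -0.0493] rear +x [0.6606 0.1495]
(388, 77) [ 0.6632 -0.0583]
(718, 71) [ 0.6678 -0.2504]
(395, 213) [ 0.5828 -0.0619]
(745, 207) [ 0.5872 -0.263 ]
(388, 44) [ 0.683  -0.0584]
(745, 37) [ 0.6885 -0.2671]
(397, 250) [ 0.5613 -0.063 ]
(755, 245) [ 0.5651 -0.268 ]
foot [ 0.5622 -0.0667]
foot [ 0.5668 -0.2822]
bay 306 400 151 208
(array([ 0.62455351, -0.1620727 ,  0.01599496]), np.float64(0.15792586334354208))
tray 236 310 161 199
```

Call:
{"api": "apply_moves", "payload": {
  "series": [
    {"dx":-4,"dy":2.5,"dz":0,"turn":0.006,"jaw":1},
    {"dx":-12,"dy":2.5,"dz":0,"turn":0.006,"jaw":1},
    {"dx":-20,"dy":2.5,"dz":0,"turn":0.006,"jaw":1},
    {"dx":-30,"dy":2.5,"dz":0,"turn":0.006,"jaw":1},
    {"dx":-40,"dy":2.5,"dz":0,"turn":0.006,"jaw":1}
  ]
}}

```text
time: 17.98
tool_pos: [0.6182, 0.1326, 0.088]
tool_rot: [0.001, 0.697, 0.717, 0.002]
contact_force: [0.5, 3.9, 5.3]
gripper_width: 0.152
grasp_force: 59.2
```

Call:
{"api": "apply_moves", "payload": {
  "series": [
    {"dx":-8,"dy":0,"dz":0,"turn":0,"jaw":1},
    {"dx":-16,"dy":0,"dz":0,"turn":0,"jaw":1},
    {"dx":-24,"dy":0,"dz":0,"turn":0,"jaw":1},
    {"dx":-32,"dy":0,"dz":0,"turn":0,"jaw":1},
    {"dx":-40,"dy":0,"dz":0,"turn":0,"jaw":1}
  ]
}}

```text
time: 18.4
tool_pos: [0.6194, 0.0924, 0.088]
tool_rot: [0.001, 0.697, 0.717, 0.002]
contact_force: [-0.5, 5.5, 4.8]
gripper_width: 0.157
grasp_force: 59.1
```

```bash
python3 -c "
from h import *
go((.622,-.043,.088),1.595)"
```

```text
t 18.4 pos [0.6194 0.0924 0.088 ] th 1.5989 F [-0.5  5.5  4.8] w 0.157
 dx -135.4 dy -1.2 dz -0.0 turn 0.004
```

Call:
{"api": "apply_moves", "payload": {
  "series": [
    {"dx":-10,"dy":0,"dz":0,"turn":0,"jaw":1},
    {"dx":-20,"dy":0,"dz":0,"turn":0,"jaw":1},
    {"dx":-30,"dy":0,"dz":0,"turn":0,"jaw":1},
    {"dx":-40,"dy":0,"dz":0,"turn":0,"jaw":1},
    {"dx":-50,"dy":0,"dz":0,"turn":0,"jaw":1}
  ]
}}

```text
time: 18.82
tool_pos: [0.6208, 0.0423, 0.088]
tool_rot: [0.001, 0.697, 0.717, 0.002]
contact_force: [-0.4, 6.7, 5.2]
gripper_width: 0.152
grasp_force: 59.2
```

Call:
{"api": "apply_moves", "payload": {
  "series": [
    {"dx":-10,"dy":0,"dz":0,"turn":0,"jaw":1},
    {"dx":-20,"dy":0,"dz":0,"turn":0,"jaw":1},
    {"dx":-30,"dy":0,"dz":0,"turn":0,"jaw":1},
    {"dx":-40,"dy":0,"dz":0,"turn":0,"jaw":1},
    {"dx":-50,"dy":0,"dz":0,"turn":0,"jaw":1}
  ]
}}

```text
time: 19.23
tool_pos: [0.6221, -0.0078, 0.088]
tool_rot: [0.001, 0.697, 0.717, 0.002]
contact_force: [-0.1, 5.6, 5.9]
gripper_width: 0.156
grasp_force: 59.3
```

Call:
{"api": "apply_moves", "payload": {
  "series": [
    {"dx":-5,"dy":0,"dz":0,"turn":0,"jaw":1},
    {"dx":-10,"dy":0,"dz":0,"turn":0,"jaw":1},
    {"dx":-15,"dy":0,"dz":0,"turn":0,"jaw":1},
    {"dx":-20,"dy":0,"dz":0,"turn":0,"jaw":1},
    {"dx":-24,"dy":0,"dz":0,"turn":0,"jaw":1}
  ]
}}

```text
time: 19.65
tool_pos: [0.6228, -0.0317, 0.088]
tool_rot: [0.001, 0.697, 0.717, 0.002]
contact_force: [-0.9, 6.4, 6.8]
gripper_width: 0.154
grasp_force: 59.2
```

Call:
{"api": "apply_moves", "payload": {
  "series": [
    {"dx":-2,"dy":0,"dz":0,"turn":0,"jaw":1},
    {"dx":-4,"dy":0,"dz":0,"turn":0,"jaw":1},
    {"dx":-6,"dy":0,"dz":0,"turn":0,"jaw":1},
    {"dx":-8,"dy":0,"dz":0,"turn":0,"jaw":1}
  ]
}}

```text
time: 19.98
tool_pos: [0.623, -0.0395, 0.088]
tool_rot: [0.001, 0.697, 0.717, 0.002]
contact_force: [-0.2, 6.5, 7.5]
gripper_width: 0.156
grasp_force: 59.3
```

Call:
{"api": "apply_moves", "payload": {
  "series": [
    {"dx":-1,"dy":0,"dz":0,"turn":0,"jaw":1},
    {"dx":-2,"dy":0,"dz":0,"turn":0,"jaw":1},
    {"dx":-3,"dy":0,"dz":0,"turn":0,"jaw":1}
  ]
}}

```text
time: 20.23
tool_pos: [0.6231, -0.0424, 0.088]
tool_rot: [0.001, 0.697, 0.717, 0.002]
contact_force: [0.5, 7.0, 6.1]
gripper_width: 0.158
grasp_force: 59.3
```

Call:
{"api": "apply_moves", "payload": {
  "series": [
    {"dx":-0.5,"dy":0,"dz":0,"turn":0,"jaw":1},
    {"dx":-1,"dy":0,"dz":0,"turn":0,"jaw":1}
  ]
}}

```text
time: 20.4
tool_pos: [0.6231, -0.0434, 0.088]
tool_rot: [0.001, 0.697, 0.717, 0.002]
contact_force: [-0.3, 6.3, 6.5]
gripper_width: 0.154
grasp_force: 59.3
```

Call:
{"api": "apply_moves", "payload": {
  "series": [
    {"dx":-1,"dy":0,"dz":0,"turn":0,"jaw":1},
    {"dx":-2,"dy":0,"dz":0,"turn":0,"jaw":1}
  ]
}}

```text
time: 20.57
tool_pos: [0.6232, -0.0442, 0.088]
tool_rot: [-0.0, 0.697, 0.717, 0.003]
contact_force: [-0.7, 13.9, 6.6]
gripper_width: 0.157
grasp_force: 59.3
```

Call:
{"api": "apply_moves", "payload": {
  "series": [
    {"dx":-1,"dy":0,"dz":0,"turn":0,"jaw":1},
    {"dx":-1,"dy":0,"dz":0,"turn":0,"jaw":1}
  ]
}}

```text
time: 20.73
tool_pos: [0.6234, -0.0442, 0.088]
tool_rot: [-0.0, 0.697, 0.717, 0.004]
contact_force: [0.2, 14.0, 6.4]
gripper_width: 0.158
grasp_force: 59.3
```

The force rise and stall at y ≈ -0.044 (expected -0.043) mean the tray is against the stop. Release and retreat.

Call:
{"api": "apply_moves", "payload": {
  "series": [
    {"dx":1,"dy":0,"dz":0,"turn":0,"jaw":1},
    {"dx":1,"dy":0,"dz":0,"turn":0,"jaw":0.6},
    {"dx":1,"dy":0,"dz":0,"turn":0,"jaw":0.45},
    {"dx":1,"dy":0,"dz":0,"turn":0,"jaw":0.45},
    {"dx":1,"dy":0,"dz":-5,"turn":0,"jaw":0.45}
  ]
}}

```text
time: 21.15
tool_pos: [0.6206, -0.0467, 0.0892]
tool_rot: [-0.001, 0.697, 0.717, -0.001]
contact_force: [-0.4, 0.6, 0.3]
gripper_width: 0.551
grasp_force: 0.0
```

Call:
{"api": "apply_moves", "payload": {
  "series": [
    {"dx":0,"dy":0,"dz":-20,"turn":0,"jaw":0.45},
    {"dx":0,"dy":0,"dz":-50,"turn":0,"jaw":0.45},
    {"dx":0,"dy":0,"dz":-90,"turn":0,"jaw":0.45},
    {"dx":0,"dy":0,"dz":-130,"turn":0,"jaw":0.45},
    {"dx":0,"dy":-35,"dz":-130,"turn":0,"jaw":0.45}
  ]
}}

```text
time: 21.57
tool_pos: [0.5942, -0.0491, 0.2324]
tool_rot: [0.009, 0.697, 0.717, 0.006]
contact_force: [1.0, -0.6, 2.4]
gripper_width: 0.552
grasp_force: 0.0
```

Call:
{"api": "apply_moves", "payload": {
  "series": [
    {"dx":-35,"dy":-20,"dz":0,"turn":0,"jaw":0.45},
    {"dx":-70,"dy":-40,"dz":0,"turn":0,"jaw":0.45},
    {"dx":-105,"dy":-60,"dz":0,"turn":0,"jaw":0.45},
    {"dx":-140,"dy":-80,"dz":0,"turn":0,"jaw":0.45},
    {"dx":-175,"dy":-100,"dz":0,"turn":0,"jaw":0.45}
  ]
}}

```text
time: 21.98
tool_pos: [0.4901, -0.2267, 0.2207]
tool_rot: [0.0, 0.697, 0.717, -0.0]
contact_force: [0.8, 0.4, 0.3]
gripper_width: 0.551
grasp_force: 0.0
```

Call:
{"api": "apply_moves", "payload": {
  "series": [
    {"dx":-35,"dy":-10,"dz":0,"turn":0,"jaw":0.45},
    {"dx":-70,"dy":-20,"dz":0,"turn":0,"jaw":0.45},
    {"dx":-105,"dy":-30,"dz":0,"turn":0,"jaw":0.45},
    {"dx":-140,"dy":-40,"dz":0,"turn":0,"jaw":0.45},
    {"dx":-140,"dy":-40,"dz":0,"turn":0,"jaw":0.45}
  ]
}}

```text
time: 22.4
tool_pos: [0.4532, -0.3717, 0.2207]
tool_rot: [0.001, 0.699, 0.715, -0.001]
contact_force: [-0.8, -0.2, 0.5]
gripper_width: 0.551
grasp_force: 0.0
```

```bash
python3 - <<'E'
from fit import *
go((.4,-.3,.2),1.6)
a=grab_frame("top");b=grab_frame("side")
cv2.imwrite("pics/h.png",np.vstack([cv2.resize(a["pixels"][145:270,200:410,::-1],(630,375),interpolation=cv2.INTER_CUBIC),cv2.resize(b["pixels"][175:250,220:346,::-1],(630,220*0+225*1),interpolation=cv2.INTER_CUBIC)]))
E
```

```text
t 22.4 pos [ 0.4532 -0.3717  0.2207] th 1.5927 F [-0.8 -0.2  0.5] w 0.551
 dx 72.8 dy -51.6 dz 20.7 turn -0.007
```

View pics/h.png

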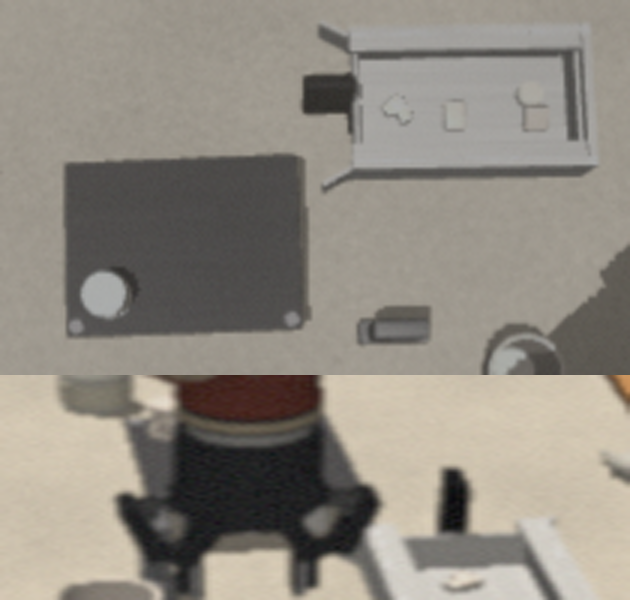

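The top view shows the tray home in the bay with all four chips inside (398,108; 455,114; 531,95; 536,118), the handle outside at (330,94), the print standing at (105,294), and the scraper upright at (400,328).

```bash
python3 -c "
from h import *
print(ticket.job_done())"
```

```text
the job is handed in; nothing more can be done
None
```

The job is handed in at about 22 s of the 72 s allowed: all four chips are in the tray, the tray is against the bay's stop, the print still stands in place on the stage, and the scraper stands upright on the bench.

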